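# Shut the red watering valve in the box under its sliding cover

## Robot

A 6-joint arm with a two-finger parallel gripper is mounted at the origin on the work surface. World frame = base frame: x ahead of the robot, y to its left, z up, the work surface at z = 0. Lengths are in m, angles in rad, forces in N, time in s.
With the tool pointing down it reaches from about 0.375 to 0.9 m from the base axis. Payload 3.1 kg.
Tool frame: the origin (TCP) lies midway between the tips of the shut fingers; the grasp point (between the pads) lies 19 mm behind it (manip.grasp_offset is the distance from the TCP to the grasp point, in m); z points along the fingers, y is the line along which they close (so a half turn about z gives the same grasp; the last joint's range is limited). The gripper opens to 85 mm and grips with 20 to 120 N. Pads are 22 mm wide; open, the fingers measure 114 mm over their backs; the gripper's body (76 mm by 85 mm) begins 54 mm behind the grasp point. The pads swing forward as they close: fully open they stand 13 mm farther back than shut.
Start: joints at [1.091, 0.527, 1.433, -0, 1.181, -0.178], TCP at [0.186, 0.597, 0.231] pointing down, gripper open.
Joint ranges: [-3.08, 3.08], [-0.75, 2.2], [0.22, 2.44], [-1.43, 4.57], [0, 2.65], [-2.85, 2.85]. Speed limits (rad/s): [2.79, 2.79, 3.14, 3.14, 3.14, 3.14].

## Interface

Orientations are given as a unit quaternion [x, y, z, w].
In Python, from station import sensors, cams, order, manip gives the robot as it stands.
- The arm moves only by the tool move_arm, never from a script. Its argument "targets" is a list of rows, each an object of numbers: "dx", "dy", "dz": the shift along the world's x, y, z normalised to -1 to 1, where 1 is 25 mm; "rx", "ry", "rz": the turn, a rotation vector about the world's x, y, z normalised to -1 to 1, where 1 is 30 degrees. A call has exactly 10 rows; each row shifts and turns the commanded pose from where the row before left it; what a row does not reach is not made up. A row lasts 1/8 s, in which the tool goes at most 62.5 mm and 10.7 degrees, less where a joint would pass 70% of its speed; a pose out of reach is approached as far as the arm can. A call with a number of a shift or a turn outside -1 to 1 is refused whole. A call with a gripper value outside its range is refused whole. "claw" is the opening in per cent of the stroke, from 0 (shut) to 100 (fully open), set as the call begins (left out, the last holds). The fingers move at their own pace and stop on an object; "newtons" is the grip in N (left out, the last holds). Time passes only in rows, so rows that do not move let the fingers close, or fill a call up. It gives the time, the measured TCP pose, the force, the opening and the grip force at its end, in the units of the state.
- sensors.sense(): the state, without advancing time (a new reading comes with each control period).
- cams.snapshot(name): name is "scene" or "top"; returns the picture (400x640x3 uint8, red, green, blue); there is no depth.
- cams.camera_model(name): a dict with "fx", "fy", "cx", "cy" (pixels), "extrinsics" (4x4, takes a point from world to camera coordinates). Camera axes: x right, y down, z forward; pixel columns grow to the right and rows downward; lengths in m; the calibration is good to about 2 mm. A picture is of the moment at which its call begins. camera_model takes no time and is no camera call.
- order.sign_off(): hands the job in; it is judged then, once.
The state is a dict: "t": time; "q": joint angles; "qd": joint speeds; "tau": joint torques, N m; "tcp_pos": TCP position; "tool_rot": TCP orientation; "force": force on the tool from outside, world axes, zero at the start; "ft_torque": the same for the moment, N m; "finger_gap": opening from 0.0 (shut) to 1.0 (fully open); "gripper_force": force on a finger pad.
Only numpy, scipy, OpenCV 4.12 (cv2) and the standard library are available. Lean on these libraries where they do the work, as an engineer would, in place of code of your own. Each camera call takes 0.05 s, during which the arm holds its last target. There are 200 camera calls.

## Task

Turn off the water to the plants: push the sliding cover of the wooden valve box all the way along the box, as far as it goes, so that both valves lie uncovered, then push the red valve handle round clockwise until it is fully shut, square across its pipe. Push only, and lift nothing: the cover stays lying on the box. Leave the blue handle and the crockery and other things on the counter as they are.

Things in the scene. Friction and masses are not known exactly. Their poses are not given: they have to be found in the camera images.
- valve_box: Fixed pale oak box, 154 (x) by 460 (y) by 70 mm high to its rim; origin at the centre of its underside, on the counter. +y half: open bay with the two valves, inside x -65 to 65, y 8 to 218, floor at 12 mm. -y half: closed by a deck just below the rim. Lips 8 mm high, 6 mm wide along the rim's outer edges guide the cover and stop it at both ends. Yaw within 0.25 rad.
- cover: Loose dark brown board, 138 (x) by 218 (y) by 10 mm, 0.35 kg, lying on the box's rim between the lips; origin: centre of its underside; axes as the box's. Brass bar across its middle, 80 mm in x, 14 in y, 10 to 36 mm above the origin: push on its flat side. Slides along box y with a few N of friction, from y +90..113 mm (over the valves) to the end lip at y -115 mm (bay clear).
- red_handle (a joint): Angle of the red handle (rad): 0 open, lever along its pipe, pointing to the box's -x; grows clockwise seen from above to its stop at 1.571, fully shut, lever pointing to the box's +y. Starts at 0 to 0.3, turns with about 0.08 N m of friction, stays where it is left.
- red_valve: Fixed brass valve of the red handle; origin on the handle's upright turning axis, 12 mm above the counter; axes as the box's. At box x 20 mm, y 53 or 153 mm (blue in the other place). The handle is a straight bar 12 mm wide, reaching 58 mm from the axis, 45 to 57 mm above the counter, 13 mm under the cover. Pipe top 38 mm, valve body top 43 mm above the counter.
- red_tip (a point): Point in the middle of the red lever, 48 mm from its axis, 51 mm above the counter.
- blue_handle (a joint): Angle of the blue handle (rad), which is like the red one; it starts at 0 to 0.3 and is to be left.
- blue_tip (a point): Point in the middle of the blue lever, 48 mm from its axis, 51 mm above the counter.
- mug: White mug, loose, 80 mm across, 90 mm high, beyond the box; origin at the centre of its underside.
- cup: Blue cup, loose, 72 mm across, 58 mm high, on the robot's side of the box; origin at the centre of its underside.
- flowerpot: Small terracotta pot, loose, 90 mm across, 80 mm high, right of the box; origin at the centre of its underside.
- jar: Glass jar with brass cap, loose, 72 mm across, 110 mm high, left of the box; origin at the centre of its underside.
- brush: Paint brush with a wooden handle, loose, lying beyond the box; origin on its underside.
- bowl: White bowl, loose, 140 mm across, 55 mm high, left of the box; origin at the centre of its underside.

How it is judged:
By the outcome, as a careful person would: the job done as asked, in the order asked, and still so for the second after the job is handed in, with the robot touching nothing.
It also fails if it takes over 45 s, if anything falls off the work surface, if the arm or the gripper's body presses on something with over 40 N, if the wrist force passes 120 N, or if a joint passes its speed limit or range.

## Working session

There is one attempt and no reset: what is moved stays moved. The work goes in short steps, Python scripts to look and compute and a tool call to move; the robot and the scene stay as the last step left them, time stands still between calls to the robot, and variables do not carry over. Pictures are saved under pics/ and viewed, at most 10 in all, crops included, and the job is handed in when it is done.

Besides the shell and the picture viewer there is one more tool, called after ">>>" in YAML: its name, and indented under it one key for each argument. move_arm: Moves the arm, as the interface text tells. Scaled input: -1 to 1 covers 25 mm each way for a shift and 30 degrees each way for a turn. Its arguments: {"type":"object","properties":{"targets":{"type":"array"},"claw":{"type":"number"},"newtons":{"type":"number"}},"required":["targets"]}

```bash
mkdir -p pics && python3 - <<'E'
from station import sensors, cams
import cv2, json, numpy as np
for n in ("top","scene"):
    im=cams.snapshot(n); cv2.imwrite(f"pics/{n}0.png",im[:,:,::-1])
    m=cams.camera_model(n); print(n,m["fx"],m["fy"],m["cx"],m["cy"],np.round(m["extrinsics"],4).tolist())
s=sensors.sense(); print(s["t"],s["tcp_pos"],s["tool_rot"])
E
```

```text
top 383.98757139607403 383.98757139607403 317.6235456109075 195.92845666899916 [[0.0058, -0.9998, -0.0165, -0.0073], [-0.9876, -0.0031, -0.1568, 0.5652], [0.1567, 0.0172, -0.9875, 1.0884], [0.0, 0.0, 0.0, 1.0]]
scene 474.09652179335876 474.09652179335876 319.67573878811237 201.9421159050313 [[0.7776, 0.6286, -0.0111, -0.42], [0.3478, -0.4448, -0.8254, -0.1318], [-0.5238, 0.6379, -0.5645, 1.4865], [0.0, 0.0, 0.0, 1.0]]
0.1 [0.18541212 0.59617192 0.23044277] [ 1.50316189e-01  9.88637484e-01 -9.30266470e-04 -3.21257679e-04]
```

View pics/top0.png

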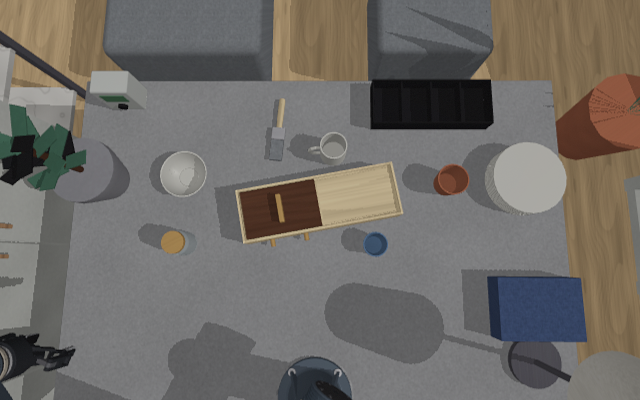

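View pics/scene0.png

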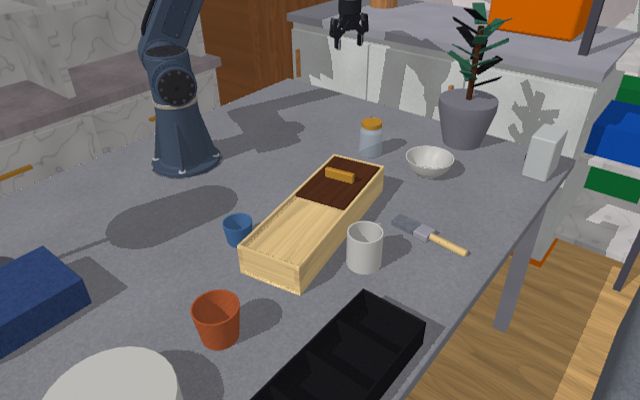

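The top view shows the box from about (237,190) to (402,212). The brown cover is on its left (+y) half with the brass bar near (279,208), and the deck is on the right. The blue cup is at (375,243), the mug at (333,146), the jar at (174,242), and the pot at (452,180).

```bash
cat > h.py <<'E'
import cv2, numpy as np
from station import sensors, cams
def ray(name,uv,z):
    m=cams.camera_model(name);E=np.array(m["extrinsics"]);R,t=E[:3,:3],E[:3,3];c=-R.T@t
    uv=np.atleast_2d(uv).astype(float)
    d=np.c_[(uv[:,0]-m["cx"])/m["fx"],(uv[:,1]-m["cy"])/m["fy"],np.ones(len(uv))]@R
    return (c+d*((z-c[2])/d[:,2])[:,None])[:,:2]
def blob(mask,near=None):
    cs,_=cv2.findContours(mask.astype(np.uint8),cv2.RETR_EXTERNAL,cv2.CHAIN_APPROX_NONE)
    cs=[c for c in cs if cv2.contourArea(c)>15]
    return max(cs,key=cv2.contourArea) if near is None else min(cs,key=lambda c:np.linalg.norm(c[:,0].mean(0)-near))
def rect(name,c,z):
    w=ray(name,c[:,0]+0.0,z).astype(np.float32)
    (cx,cy),(a,b),th=cv2.minAreaRect(w*1000); return cx,cy,a,b,th
E
python3 - <<'E'
from h import *
im=cv2.imread("pics/top0.png");hsv=cv2.cvtColor(im,cv2.COLOR_BGR2HSV)
for p in [(260,215),(300,200),(279,208),(350,190),(398,200),(240,210),(200,100),(320,225),(250,239)]: print(p,hsv[p[1],p[0]])
H,S,V=[hsv[...,i].astype(int) for i in range(3)]
roi=np.zeros(H.shape,bool);roi[150:255,225:415]=1
cov=roi&(V<110)&(S>100)
cov[225:,265:]&=True
c=blob(cv2.morphologyEx(cov.astype(np.uint8),cv2.MORPH_OPEN,np.ones((3,3))));print("cover",rect("top",c,.08),cv2.boundingRect(c))
bar=roi&(S>120)&(V>120);c=blob(bar,(279,208));print("bar",rect("top",c,.106),cv2.boundingRect(c))
box=roi&(S>50);c=blob(cv2.morphologyEx(box.astype(np.uint8),cv2.MORPH_OPEN,np.ones((9,9))));print("box",rect("top",c,.078))
ap=cv2.approxPolyDP(c,5,True)[:,0];print(ap.tolist(),ray("top",ap,.078).round(4).tolist())
vis=im.copy()
cv2.imwrite("pics/crop.png",cv2.resize(im[150:260,225:415],None,fx=4,fy=4,interpolation=cv2.INTER_CUBIC))
E
```

```text
(260, 215) [  9 135  72]
(300, 200) [  9 134  76]
(279, 208) [ 19 127 159]
(350, 190) [ 21  66 186]
(398, 200) [ 20  73 154]
(240, 210) [ 20  72 155]
(200, 100) [120   2 129]
(320, 225) [  9 156  54]
(250, 239) [ 20  77 140]
cover (522.8734130859375, 101.28506469726562, 136.8881378173828, 215.9027862548828, 10.774033546447754) (240, 180, 82, 59)
bar (522.9989624023438, 100.22897338867188, 78.66361999511719, 13.689102172851562, 10.660965919494629) (275, 194, 10, 28)
box (541.2072143554688, -7.084442138671875, 160.7620391845703, 459.26885986328125, 10.821146011352539)
[[391, 163], [236, 190], [243, 242], [401, 214]] [[0.657, -0.2171], [0.5765, 0.2298], [0.4278, 0.2041], [0.5089, -0.2417]]
```

View pics/crop.png

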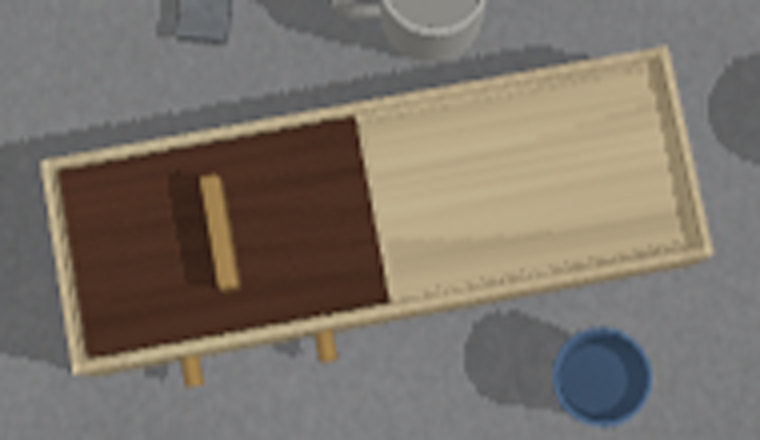

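>>> move_arm:
  targets:
    - {"dx": 0.66, "dy": -0.92, "dz": 0, "rz": -0.105}
    - {"dx": 0.66, "dy": -0.92, "dz": 0, "rz": -0.105}
    - {"dx": 0.66, "dy": -0.92, "dz": 0, "rz": -0.105}
    - {"dx": 0.66, "dy": -0.92, "dz": 0, "rz": -0.105}
    - {"dx": 0.66, "dy": -0.92, "dz": 0, "rz": -0.105}
    - {"dx": 0.66, "dy": -0.92, "dz": 0, "rz": -0.105}
    - {"dx": 0.66, "dy": -0.92, "dz": 0, "rz": -0.105}
    - {"dx": 0.66, "dy": -0.92, "dz": 0, "rz": -0.105}
    - {"dx": 0.66, "dy": -0.92, "dz": 0, "rz": -0.105}
    - {"dx": 0.66, "dy": -0.92, "dz": 0, "rz": -0.105}
  claw: 0

```text
schema error: expected keys dx, dy, dz, rx, ry, rz
```

>>> move_arm:
  targets:
    - {"dx": 0.66, "dy": -0.92, "dz": -0.2, "rz": -0.105}
    - {"dx": 0.66, "dy": -0.92, "dz": -0.2, "rz": -0.105}
    - {"dx": 0.66, "dy": -0.92, "dz": -0.2, "rz": -0.105}
    - {"dx": 0.66, "dy": -0.92, "dz": -0.2, "rz": -0.105}
    - {"dx": 0.66, "dy": -0.92, "dz": -0.2, "rz": -0.105}
    - {"dx": 0.66, "dy": -0.92, "dz": -0.2, "rz": -0.105}
    - {"dx": 0.66, "dy": -0.92, "dz": -0.2, "rz": -0.105}
    - {"dx": 0.66, "dy": -0.92, "dz": -0.2, "rz": -0.105}
    - {"dx": 0.66, "dy": -0.92, "dz": -0.2, "rz": -0.105}
    - {"dx": 0.66, "dy": -0.92, "dz": -0.2, "rz": -0.105}

```text
schema error: expected keys dx, dy, dz, rx, ry, rz
```

>>> move_arm:
  targets:
    - {"dx": 0.66, "dy": -0.92, "dz": 0, "rx": 0, "ry": 0, "rz": -0.105}
    - {"dx": 0.66, "dy": -0.92, "dz": 0, "rx": 0, "ry": 0, "rz": -0.105}
    - {"dx": 0.66, "dy": -0.92, "dz": 0, "rx": 0, "ry": 0, "rz": -0.105}
    - {"dx": 0.66, "dy": -0.92, "dz": 0, "rx": 0, "ry": 0, "rz": -0.105}
    - {"dx": 0.66, "dy": -0.92, "dz": 0, "rx": 0, "ry": 0, "rz": -0.105}
    - {"dx": 0.66, "dy": -0.92, "dz": 0, "rx": 0, "ry": 0, "rz": -0.105}
    - {"dx": 0.66, "dy": -0.92, "dz": 0, "rx": 0, "ry": 0, "rz": -0.105}
    - {"dx": 0.66, "dy": -0.92, "dz": 0, "rx": 0, "ry": 0, "rz": -0.105}
    - {"dx": 0.66, "dy": -0.92, "dz": 0, "rx": 0, "ry": 0, "rz": -0.105}
    - {"dx": 0.66, "dy": -0.92, "dz": 0, "rx": 0, "ry": 0, "rz": -0.105}
  claw: 0

```text
t: 1.35
tcp_pos: [0.3509, 0.3658, 0.231]
tool_rot: [0.414, 0.91, -0.0, -0.0]
force: [0.3, -0.0, 1.3]
finger_gap: 0.001
gripper_force: 0.0
```

>>> move_arm:
  targets:
    - {"dx": 0.66, "dy": -0.92, "dz": -0.2, "rx": 0, "ry": 0, "rz": -0.102}
    - {"dx": 0.66, "dy": -0.92, "dz": -0.2, "rx": 0, "ry": 0, "rz": -0.102}
    - {"dx": 0.66, "dy": -0.92, "dz": -0.2, "rx": 0, "ry": 0, "rz": -0.102}
    - {"dx": 0.66, "dy": -0.92, "dz": -0.2, "rx": 0, "ry": 0, "rz": -0.102}
    - {"dx": 0.66, "dy": -0.92, "dz": -0.2, "rx": 0, "ry": 0, "rz": -0.102}
    - {"dx": 0.66, "dy": -0.92, "dz": -0.2, "rx": 0, "ry": 0, "rz": -0.102}
    - {"dx": 0.66, "dy": -0.92, "dz": -0.2, "rx": 0, "ry": 0, "rz": -0.102}
    - {"dx": 0.66, "dy": -0.92, "dz": -0.2, "rx": 0, "ry": 0, "rz": -0.102}
    - {"dx": 0.66, "dy": -0.92, "dz": -0.2, "rx": 0, "ry": 0, "rz": -0.102}
    - {"dx": 0.66, "dy": -0.92, "dz": -0.2, "rx": 0, "ry": 0, "rz": -0.102}

```text
t: 2.6
tcp_pos: [0.5159, 0.1359, 0.1808]
tool_rot: [0.639, 0.769, -0.0, -0.0]
force: [0.4, 0.2, 0.6]
finger_gap: -0.003
gripper_force: 0.0
```

>>> move_arm:
  targets:
    - {"dx": 0, "dy": 0, "dz": -0.8, "rx": 0, "ry": 0, "rz": 0}
    - {"dx": 0, "dy": 0, "dz": -0.8, "rx": 0, "ry": 0, "rz": 0}
    - {"dx": 0, "dy": 0, "dz": -0.8, "rx": 0, "ry": 0, "rz": 0}
    - {"dx": 0, "dy": 0, "dz": -0.8, "rx": 0, "ry": 0, "rz": 0}
    - {"dx": 0, "dy": 0, "dz": -0.44, "rx": 0, "ry": 0, "rz": 0}
    - {"dx": 0.03, "dy": -0.16, "dz": 0, "rx": 0, "ry": 0, "rz": 0}
    - {"dx": 0.03, "dy": -0.16, "dz": 0, "rx": 0, "ry": 0, "rz": 0}
    - {"dx": 0.03, "dy": -0.16, "dz": 0, "rx": 0, "ry": 0, "rz": 0}
    - {"dx": 0.06, "dy": -0.32, "dz": 0, "rx": 0, "ry": 0, "rz": 0}
    - {"dx": 0.06, "dy": -0.32, "dz": 0, "rx": 0, "ry": 0, "rz": 0}

```text
t: 3.85
tcp_pos: [0.5211, 0.109, 0.0909]
tool_rot: [0.639, 0.769, 0.001, -0.0]
force: [-1.3, 4.6, 4.0]
finger_gap: 0.002
gripper_force: 2.6
```

>>> move_arm:
  targets:
    - {"dx": 0.125, "dy": -0.67, "dz": 0, "rx": 0, "ry": 0, "rz": 0}
    - {"dx": 0.125, "dy": -0.67, "dz": 0, "rx": 0, "ry": 0, "rz": 0}
    - {"dx": 0.125, "dy": -0.67, "dz": 0, "rx": 0, "ry": 0, "rz": 0}
    - {"dx": 0.125, "dy": -0.67, "dz": 0, "rx": 0, "ry": 0, "rz": 0}
    - {"dx": 0.125, "dy": -0.67, "dz": 0, "rx": 0, "ry": 0, "rz": 0}
    - {"dx": 0.125, "dy": -0.67, "dz": 0, "rx": 0, "ry": 0, "rz": 0}
    - {"dx": 0.125, "dy": -0.67, "dz": 0, "rx": 0, "ry": 0, "rz": 0}
    - {"dx": 0.125, "dy": -0.67, "dz": 0, "rx": 0, "ry": 0, "rz": 0}
    - {"dx": 0.125, "dy": -0.67, "dz": 0, "rx": 0, "ry": 0, "rz": 0}
    - {"dx": 0.125, "dy": -0.67, "dz": 0, "rx": 0, "ry": 0, "rz": 0}

```text
t: 5.1
tcp_pos: [0.552, -0.0581, 0.0909]
tool_rot: [0.639, 0.769, 0.001, -0.001]
force: [0.3, 7.3, 5.6]
finger_gap: -0.001
gripper_force: 3.5
```

>>> move_arm:
  targets:
    - {"dx": 0.06, "dy": -0.31, "dz": 0, "rx": 0, "ry": 0, "rz": 0}
    - {"dx": 0.06, "dy": -0.31, "dz": 0, "rx": 0, "ry": 0, "rz": 0}
    - {"dx": 0.06, "dy": -0.31, "dz": 0, "rx": 0, "ry": 0, "rz": 0}
    - {"dx": 0.04, "dy": -0.2, "dz": 0, "rx": 0, "ry": 0, "rz": 0}
    - {"dx": 0.03, "dy": -0.16, "dz": 0, "rx": 0, "ry": 0, "rz": 0}
    - {"dx": 0.015, "dy": -0.08, "dz": 0, "rx": 0, "ry": 0, "rz": 0}
    - {"dx": 0.015, "dy": -0.08, "dz": 0, "rx": 0, "ry": 0, "rz": 0}
    - {"dx": 0.015, "dy": -0.08, "dz": 0, "rx": 0, "ry": 0, "rz": 0}
    - {"dx": 0.015, "dy": -0.08, "dz": 0, "rx": 0, "ry": 0, "rz": 0}
    - {"dx": 0.0, "dy": 0, "dz": 0, "rx": 0, "ry": 0, "rz": 0}

```text
t: 6.35
tcp_pos: [0.5595, -0.0976, 0.0908]
tool_rot: [0.639, 0.769, 0.001, -0.001]
force: [1.1, 6.3, 5.4]
finger_gap: 0.004
gripper_force: 3.4
```

>>> move_arm:
  targets:
    - {"dx": 0.007, "dy": -0.035, "dz": 0, "rx": 0, "ry": 0, "rz": 0}
    - {"dx": 0.007, "dy": -0.035, "dz": 0, "rx": 0, "ry": 0, "rz": 0}
    - {"dx": 0.007, "dy": -0.035, "dz": 0, "rx": 0, "ry": 0, "rz": 0}
    - {"dx": 0.007, "dy": -0.035, "dz": 0, "rx": 0, "ry": 0, "rz": 0}
    - {"dx": 0.007, "dy": -0.035, "dz": 0, "rx": 0, "ry": 0, "rz": 0}
    - {"dx": 0, "dy": 0, "dz": 0, "rx": 0, "ry": 0, "rz": 0}
    - {"dx": 0, "dy": 0, "dz": 0, "rx": 0, "ry": 0, "rz": 0}
    - {"dx": 0, "dy": 0, "dz": 0, "rx": 0, "ry": 0, "rz": 0}
    - {"dx": 0, "dy": 0, "dz": 0, "rx": 0, "ry": 0, "rz": 0}
    - {"dx": 0, "dy": 0, "dz": 0, "rx": 0, "ry": 0, "rz": 0}

```text
t: 7.6
tcp_pos: [0.5603, -0.1018, 0.0908]
tool_rot: [0.639, 0.769, 0.001, -0.001]
force: [-0.9, 7.6, 6.7]
finger_gap: 0.002
gripper_force: 3.7
```

>>> move_arm:
  targets:
    - {"dx": 0.003, "dy": -0.018, "dz": 0, "rx": 0, "ry": 0, "rz": 0}
    - {"dx": 0.003, "dy": -0.018, "dz": 0, "rx": 0, "ry": 0, "rz": 0}
    - {"dx": 0.003, "dy": -0.018, "dz": 0, "rx": 0, "ry": 0, "rz": 0}
    - {"dx": 0.003, "dy": -0.018, "dz": 0, "rx": 0, "ry": 0, "rz": 0}
    - {"dx": 0.003, "dy": -0.018, "dz": 0, "rx": 0, "ry": 0, "rz": 0}
    - {"dx": 0.003, "dy": -0.018, "dz": 0, "rx": 0, "ry": 0, "rz": 0}
    - {"dx": 0.003, "dy": -0.018, "dz": 0, "rx": 0, "ry": 0, "rz": 0}
    - {"dx": 0.003, "dy": -0.018, "dz": 0, "rx": 0, "ry": 0, "rz": 0}
    - {"dx": 0.003, "dy": -0.018, "dz": 0, "rx": 0, "ry": 0, "rz": 0}
    - {"dx": 0.003, "dy": -0.018, "dz": 0, "rx": 0, "ry": 0, "rz": 0}

```text
t: 8.85
tcp_pos: [0.5606, -0.1044, 0.0909]
tool_rot: [0.639, 0.769, 0.002, -0.003]
force: [0.5, 13.7, 7.2]
finger_gap: 0.001
gripper_force: 6.6
```

```bash
python3 - <<'E'
from h import *
for n in ("top","scene"):
    im=cams.snapshot(n); cv2.imwrite(f"pics/{n}1.png",im[:,:,::-1])
im=cv2.imread("pics/top1.png")
a=cv2.resize(im[150:255,225:415],(760,420),interpolation=cv2.INTER_CUBIC)
cv2.imwrite("pics/crop1.png",a)
s=sensors.sense();print(s["t"],s["tcp_pos"],s["force"])
E
```

```text
8.95 [ 0.56058943 -0.10435886  0.09084574] [-0.04292123 12.05297929  7.38178835]
```

View pics/crop1.png

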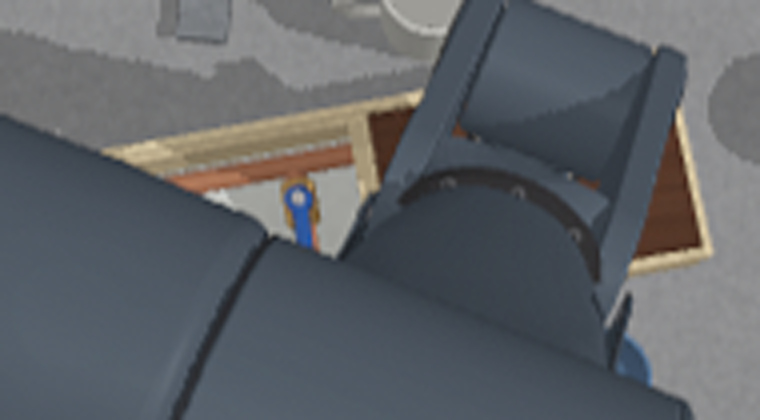

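The force jumped to about 13 N and the tool stopped following, so the cover is at its stop. In the crop, its right edge lies against the right lip and the blue valve is the one nearest the middle. I'll nudge once more, then back off, lift clear and look.

>>> move_arm:
  targets:
    - {"dx": 0.006, "dy": -0.03, "dz": 0, "rx": 0, "ry": 0, "rz": 0}
    - {"dx": 0.006, "dy": -0.03, "dz": 0, "rx": 0, "ry": 0, "rz": 0}
    - {"dx": 0, "dy": 0, "dz": 0, "rx": 0, "ry": 0, "rz": 0}
    - {"dx": -0.06, "dy": 0.32, "dz": 0, "rx": 0, "ry": 0, "rz": 0}
    - {"dx": -0.08, "dy": 0.4, "dz": 0, "rx": 0, "ry": 0, "rz": 0}
    - {"dx": 0, "dy": 0, "dz": 0.8, "rx": 0, "ry": 0, "rz": 0}
    - {"dx": 0, "dy": 0.2, "dz": 1, "rx": 0, "ry": 0, "rz": 0}
    - {"dx": 0, "dy": 0.8, "dz": 1, "rx": 0, "ry": 0, "rz": 0}
    - {"dx": -0.3, "dy": 1, "dz": 1, "rx": 0, "ry": 0, "rz": 0}
    - {"dx": -0.4, "dy": 1, "dz": 0.6, "rx": 0, "ry": 0, "rz": 0}

```text
t: 10.2
tcp_pos: [0.5413, -0.0164, 0.2014]
tool_rot: [0.639, 0.769, 0.0, 0.001]
force: [0.6, 0.6, 0.1]
finger_gap: -0.002
gripper_force: 0.0
```

>>> move_arm:
  targets:
    - {"dx": -0.4, "dy": 1, "dz": 0, "rx": 0, "ry": 0, "rz": 0}
    - {"dx": -0.4, "dy": 1, "dz": 0, "rx": 0, "ry": 0, "rz": 0}
    - {"dx": -0.4, "dy": 1, "dz": 0, "rx": 0, "ry": 0, "rz": 0}
    - {"dx": -0.4, "dy": 1, "dz": 0, "rx": 0, "ry": 0, "rz": 0}
    - {"dx": -0.4, "dy": 1, "dz": 0, "rx": 0, "ry": 0, "rz": 0}
    - {"dx": -0.4, "dy": 1, "dz": 0, "rx": 0, "ry": 0, "rz": 0}
    - {"dx": -0.4, "dy": 1, "dz": 0, "rx": 0, "ry": 0, "rz": 0}
    - {"dx": -0.4, "dy": 1, "dz": 0, "rx": 0, "ry": 0, "rz": 0}
    - {"dx": -0.4, "dy": 1, "dz": 0, "rx": 0, "ry": 0, "rz": 0}
    - {"dx": -0.4, "dy": 1, "dz": 0, "rx": 0, "ry": 0, "rz": 0}

```text
t: 11.45
tcp_pos: [0.4406, 0.234, 0.2001]
tool_rot: [0.639, 0.769, -0.0, 0.0]
force: [0.7, -0.2, -0.1]
finger_gap: 0.001
gripper_force: 0.0
```

```bash
python3 - <<'E'
from h import *
im=cv2.cvtColor(cams.snapshot("top"),cv2.COLOR_RGB2BGR); cv2.imwrite("pics/top2.png",im)
a=cv2.resize(im[150:255,225:415],(760,420),interpolation=cv2.INTER_CUBIC)
cv2.imwrite("pics/crop2.png",a)
print(sensors.sense()["q"])
E
```

```text
[2.68328036e-01 4.03506805e-01 1.77836278e+00 1.74907252e-03
 9.60550905e-01 8.10849889e-02]
```

View pics/crop2.png

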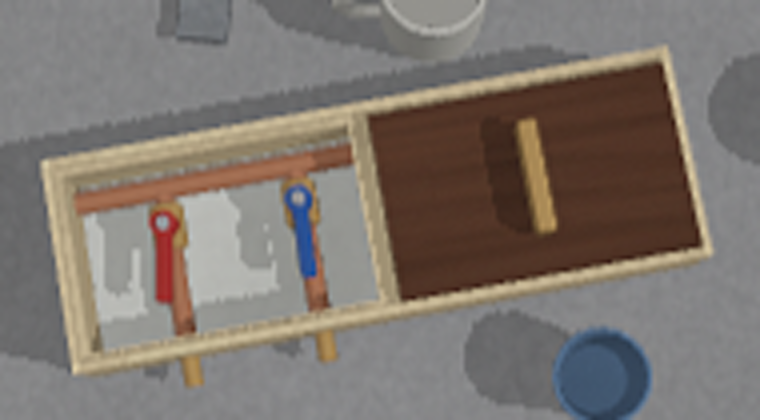

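The cover now lies against the right end lip with the bay fully open. The red handle's axis is at crop (163,222), with its lever pointing to (165,300). The blue axis is at crop (298,197).

```bash
cat >> h.py <<'E'
O=np.array([.5431,-.0068]);a=np.radians(10.6);ex=np.array([np.cos(a),np.sin(a)]);ey=np.array([-np.sin(a),np.cos(a)])
def tobox(w): w=np.atleast_2d(w)-O; return np.c_[w@ex,w@ey]*1000
def handles(im):
    hsv=cv2.cvtColor(im,cv2.COLOR_BGR2HSV);H,S,V=[hsv[...,i].astype(int) for i in range(3)]
    roi=np.zeros(H.shape,bool);roi[160:240,236:320]=1
    for n,m in (("red",((H<5)|(H>174))&(S>170)),("blue",(H>100)&(H<130)&(S>130))):
        p=np.argwhere(m&roi)[:,::-1]; w=tobox(ray("top",p,.057))
        v=cv2.fitLine(w.astype(np.float32),cv2.DIST_HUBER,0,.01,.01).ravel(); d=v[:2]*(-1 if v[0]>0 else 1)
        t=(w-v[2:])@d; print(n,len(p),"dir",d,"angle",np.arctan2(d[1],-d[0]),"ends",v[2:]+t.min()*d,v[2:]+t.max()*d)
E
python3 - <<'E'
from h import *
im=cv2.imread("pics/top2.png");handles(im)
hsv=cv2.cvtColor(im,cv2.COLOR_BGR2HSV);H,S,V=[hsv[...,i].astype(int) for i in range(3)]
roi=np.zeros(H.shape,bool);roi[155:235,310:410]=1
c=blob(cv2.morphologyEx((roi&(V<110)&(S>100)).astype(np.uint8),cv2.MORPH_OPEN,np.ones((3,3))));r=rect("top",c,.08);print("cover",r,tobox(np.array(r[:2])/1000))
c=blob(roi&(S>120)&(V>120),(359,193));r=rect("top",c,.106);print("bar",r,tobox(np.array(r[:2])/1000))
p=np.array([[225+163/4,150+222/4],[225+298/4,150+197/4]]);print(ray("top",p,.059),tobox(ray("top",p,.059)))
E
```

```text
red 64 dir [-0.9868565   0.16159882] angle 0.16231056 ends [ 26.90010699 149.64376935] [-33.75436913 159.57600505]
blue 71 dir [-0.9994528   0.03307648] angle 0.033082515 ends [26.42358587 52.42493805] [-35.72542801  54.48173408]
cover (563.7195434570312, -120.03041076660156, 135.1032257080078, 215.9676513671875, 10.630280494689941) [[  -0.56120884 -115.09116621]]
bar (562.8041381835938, -120.53593444824219, 78.80436706542969, 12.628217697143555, 10.48808765411377) [[  -1.55398481 -115.41967327]]
[[0.53427974 0.14560572]
 [0.5529751  0.04763614]] [[ 19.36549374 151.42746913]
 [ 19.72018381  51.69067332]]
```

```bash
cat >> h.py <<'E'
A=np.array([19.5,152.0])
def fc(al,off=15.5,r=38):
    u=np.array([-np.cos(al),np.sin(al)]);n=np.array([np.sin(al),np.cos(al)])
    b=A+r*u-off*n; return O+(b[0]*ex+b[1]*ey)/1000
E
python3 - <<'E'
from h import *
p=fc(.16,27);print("pre",p,(p-sensors.sense()["tcp_pos"][:2])/.025, "rz",-np.degrees(.16)/30)
al=[.16]+list(np.linspace(.16,1.62,14));off=[27]+[15.5]*14
P=np.array([fc(x,o) for x,o in zip(al,off)])
for x,d in zip(al[1:],np.diff(P,axis=0)/.025): print(round(x,3),d.round(3))
print("rz/step",-np.degrees(al[2]-al[1])/30,P[-1])
E
```

```text
pre [0.49699358 0.11825158] [ 2.31776771 -4.72118131] rz -0.3055774907364391
0.16 [-0.012  0.46 ]
0.272 [-0.064  0.173]
0.385 [-0.044  0.179]
0.497 [-0.024  0.183]
0.609 [-0.004  0.184]
0.722 [0.017 0.183]
0.834 [0.038 0.18 ]
0.946 [0.058 0.175]
1.058 [0.077 0.167]
1.171 [0.095 0.158]
1.283 [0.112 0.146]
1.395 [0.128 0.133]
1.508 [0.142 0.118]
1.62 [0.154 0.101]
rz/step -0.21449189253615433 [0.51380474 0.18174491]
```

>>> move_arm:
  targets:
    - {"dx": 0.386, "dy": -0.787, "dz": 0, "rx": 0, "ry": 0, "rz": -0.051}
    - {"dx": 0.386, "dy": -0.787, "dz": 0, "rx": 0, "ry": 0, "rz": -0.051}
    - {"dx": 0.386, "dy": -0.787, "dz": 0, "rx": 0, "ry": 0, "rz": -0.051}
    - {"dx": 0.386, "dy": -0.787, "dz": 0, "rx": 0, "ry": 0, "rz": -0.051}
    - {"dx": 0.386, "dy": -0.787, "dz": 0, "rx": 0, "ry": 0, "rz": -0.051}
    - {"dx": 0.386, "dy": -0.787, "dz": 0, "rx": 0, "ry": 0, "rz": -0.051}
    - {"dx": 0, "dy": 0, "dz": -1, "rx": 0, "ry": 0, "rz": 0}
    - {"dx": 0, "dy": 0, "dz": -1, "rx": 0, "ry": 0, "rz": 0}
    - {"dx": 0, "dy": 0, "dz": -1, "rx": 0, "ry": 0, "rz": 0}
    - {"dx": 0, "dy": 0, "dz": -1, "rx": 0, "ry": 0, "rz": 0}

```text
t: 12.75
tcp_pos: [0.499, 0.1148, 0.0994]
tool_rot: [0.698, 0.716, -0.0, 0.0]
force: [-0.3, -0.2, 1.0]
finger_gap: 0.001
gripper_force: 0.0
```

>>> move_arm:
  targets:
    - {"dx": -0.08, "dy": 0.14, "dz": -0.5, "rx": 0, "ry": 0, "rz": 0}
    - {"dx": 0, "dy": 0, "dz": -0.6, "rx": 0, "ry": 0, "rz": 0}
    - {"dx": 0, "dy": 0, "dz": -0.5, "rx": 0, "ry": 0, "rz": 0}
    - {"dx": 0, "dy": 0, "dz": -0.46, "rx": 0, "ry": 0, "rz": 0}
    - {"dx": 0, "dy": 0, "dz": 0, "rx": 0, "ry": 0, "rz": 0}
    - {"dx": -0.004, "dy": 0.15, "dz": 0, "rx": 0, "ry": 0, "rz": 0}
    - {"dx": -0.004, "dy": 0.15, "dz": 0, "rx": 0, "ry": 0, "rz": 0}
    - {"dx": -0.004, "dy": 0.15, "dz": 0, "rx": 0, "ry": 0, "rz": 0}
    - {"dx": -0.064, "dy": 0.173, "dz": 0, "rx": 0, "ry": 0, "rz": -0.214}
    - {"dx": 0, "dy": 0, "dz": 0, "rx": 0, "ry": 0, "rz": 0}

```text
t: 14.0
tcp_pos: [0.4951, 0.1348, 0.0492]
tool_rot: [0.737, 0.676, 0.0, 0.0]
force: [0.3, -0.9, 0.9]
finger_gap: -0.001
gripper_force: 0.7
```

```bash
python3 -c "
from h import *
s=sensors.sense();print(s['q'],tobox(s['tcp_pos'][:2]),tobox(fc(.272)),fc(.272))"
```

```text
[ 4.79202928e-02  6.78410940e-01  1.85089873e+00 -3.31473112e-04
  6.11553854e-01  1.33460809e-01] [[-21.14823893 148.03003374]] [[-21.26715512 147.27887051]] [0.49510361 0.13405349]
```

>>> move_arm:
  targets:
    - {"dx": -0.044, "dy": 0.17, "dz": -0.05, "rx": 0, "ry": 0, "rz": -0.214}
    - {"dx": -0.024, "dy": 0.183, "dz": 0, "rx": 0, "ry": 0, "rz": -0.214}
    - {"dx": -0.004, "dy": 0.184, "dz": 0, "rx": 0, "ry": 0, "rz": -0.214}
    - {"dx": 0.017, "dy": 0.183, "dz": 0, "rx": 0, "ry": 0, "rz": -0.214}
    - {"dx": 0.038, "dy": 0.18, "dz": 0, "rx": 0, "ry": 0, "rz": -0.214}
    - {"dx": 0.058, "dy": 0.175, "dz": 0, "rx": 0, "ry": 0, "rz": -0.214}
    - {"dx": 0.077, "dy": 0.167, "dz": 0, "rx": 0, "ry": 0, "rz": -0.214}
    - {"dx": 0.095, "dy": 0.158, "dz": 0, "rx": 0, "ry": 0, "rz": -0.214}
    - {"dx": 0.112, "dy": 0.146, "dz": 0, "rx": 0, "ry": 0, "rz": -0.214}
    - {"dx": 0, "dy": 0, "dz": 0, "rx": 0, "ry": 0, "rz": 0}

```text
t: 15.25
tcp_pos: [0.5025, 0.1733, 0.0475]
tool_rot: [0.972, 0.237, -0.001, -0.0]
force: [-1.6, -1.3, 1.3]
finger_gap: -0.002
gripper_force: 0.8
```

```bash
python3 -c "
from h import *
s=sensors.sense();print(tobox(s['tcp_pos'][:2]),tobox(fc(1.283)),fc(1.283),fc(1.65),fc(1.571))"
```

```text
[[ -6.81189211 184.51204298]] [[ -6.14842654 184.03760628]] [0.50320253 0.17296606] [0.51488036 0.18234388] [0.51208801 0.18069805]
```

>>> move_arm:
  targets:
    - {"dx": 0.12, "dy": 0.11, "dz": 0, "rx": 0, "ry": 0, "rz": -0.187}
    - {"dx": 0.13, "dy": 0.1, "dz": 0, "rx": 0, "ry": 0, "rz": -0.187}
    - {"dx": 0.135, "dy": 0.086, "dz": 0, "rx": 0, "ry": 0, "rz": -0.187}
    - {"dx": 0.024, "dy": 0.004, "dz": 0, "rx": 0, "ry": 0, "rz": 0}
    - {"dx": 0.024, "dy": 0.004, "dz": 0, "rx": 0, "ry": 0, "rz": 0}
    - {"dx": 0.024, "dy": 0.004, "dz": 0, "rx": 0, "ry": 0, "rz": 0}
    - {"dx": 0.024, "dy": 0.004, "dz": 0, "rx": 0, "ry": 0, "rz": 0}
    - {"dx": 0.024, "dy": 0.004, "dz": 0, "rx": 0, "ry": 0, "rz": 0}
    - {"dx": 0, "dy": 0, "dz": 0, "rx": 0, "ry": 0, "rz": 0}
    - {"dx": 0, "dy": 0, "dz": 0, "rx": 0, "ry": 0, "rz": 0}

```text
t: 16.5
tcp_pos: [0.5103, 0.1808, 0.0473]
tool_rot: [0.996, 0.092, -0.005, 0.0]
force: [-7.9, -1.3, 6.6]
finger_gap: -0.0
gripper_force: 4.2
```

>>> move_arm:
  targets:
    - {"dx": 0.03, "dy": 0.005, "dz": 0, "rx": 0, "ry": 0, "rz": 0}
    - {"dx": 0.03, "dy": 0.005, "dz": 0, "rx": 0, "ry": 0, "rz": 0}
    - {"dx": 0, "dy": 0, "dz": 0, "rx": 0, "ry": 0, "rz": 0}
    - {"dx": -0.4, "dy": -0.08, "dz": 0, "rx": 0, "ry": 0, "rz": 0}
    - {"dx": -0.3, "dy": -0.06, "dz": 0, "rx": 0, "ry": 0, "rz": 0}
    - {"dx": 0, "dy": 0, "dz": 1, "rx": 0, "ry": 0, "rz": 0}
    - {"dx": 0, "dy": 0, "dz": 1, "rx": 0, "ry": 0, "rz": 0}
    - {"dx": 0, "dy": 0, "dz": 1, "rx": 0, "ry": 0, "rz": 0}
    - {"dx": 0, "dy": 0, "dz": 1, "rx": 0, "ry": 0, "rz": 0}
    - {"dx": 0, "dy": 0.2, "dz": 1, "rx": 0, "ry": 0, "rz": 0}

```text
t: 17.75
tcp_pos: [0.5001, 0.1829, 0.1734]
tool_rot: [0.996, 0.091, 0.001, -0.0]
force: [0.2, 0.5, 0.0]
finger_gap: 0.001
gripper_force: 0.0
```

>>> move_arm:
  targets:
    - {"dx": -0.4, "dy": 0.8, "dz": 0.8, "rx": 0, "ry": 0, "rz": 0}
    - {"dx": -0.5, "dy": 0.8, "dz": 0.5, "rx": 0, "ry": 0, "rz": 0}
    - {"dx": -0.5, "dy": 0.8, "dz": 0, "rx": 0, "ry": 0, "rz": 0}
    - {"dx": -0.5, "dy": 0.8, "dz": 0, "rx": 0, "ry": 0, "rz": 0}
    - {"dx": -0.5, "dy": 0.8, "dz": 0, "rx": 0, "ry": 0, "rz": 0}
    - {"dx": -0.5, "dy": 0.8, "dz": 0, "rx": 0, "ry": 0, "rz": 0}
    - {"dx": 0, "dy": 0, "dz": 0, "rx": 0, "ry": 0, "rz": 0}
    - {"dx": 0, "dy": 0, "dz": 0, "rx": 0, "ry": 0, "rz": 0}
    - {"dx": 0, "dy": 0, "dz": 0, "rx": 0, "ry": 0, "rz": 0}
    - {"dx": 0, "dy": 0, "dz": 0, "rx": 0, "ry": 0, "rz": 0}

```text
t: 19.0
tcp_pos: [0.4277, 0.3024, 0.2051]
tool_rot: [0.996, 0.09, 0.0, 0.0]
force: [-0.4, 1.2, -0.6]
finger_gap: -0.003
gripper_force: 0.0
```

```bash
python3 - <<'E'
from h import *
im=cv2.cvtColor(cams.snapshot("top"),cv2.COLOR_RGB2BGR); cv2.imwrite("pics/top3.png",im)
handles(im)
cv2.imwrite("pics/crop3.png",cv2.resize(im[130:260,215:415],(800,520),interpolation=cv2.INTER_CUBIC))
E
```

```text
red 60 dir [-0.03937271 -0.9992246 ] angle -1.5314134 ends [ 19.46573882 207.42901702] [ 16.90997884 142.56738841]
blue 72 dir [-0.99976736  0.0215682 ] angle 0.021569872 ends [26.3928731  52.72811463] [-35.77242769  54.06922023]
```

View pics/crop3.png

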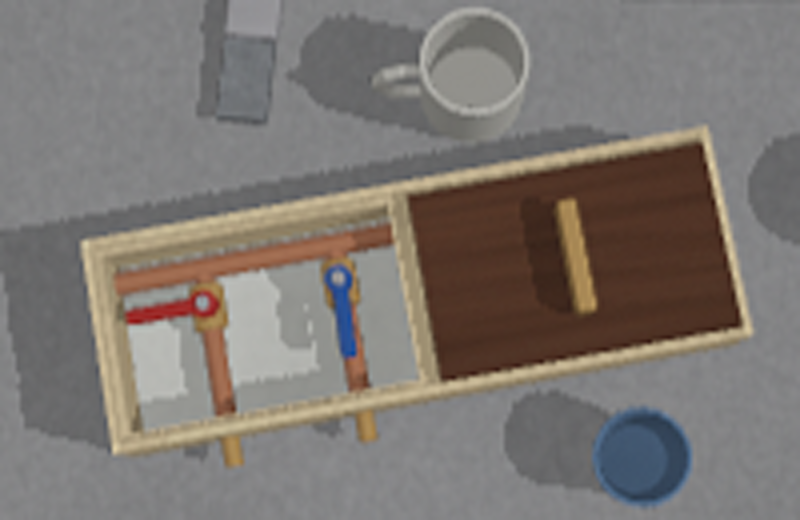

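In the crop, the red lever runs from its axis at (205,302) to (125,318), square across its pipe (measured about 1.6 rad, at the stop). The blue handle is unchanged, the cover is at its end lip, and the mug and cup are where they were.

```bash
python3 -c "
from station import order
print(order.sign_off())"
```

```text
the job is handed in; nothing more can be done
None
```

The job is handed in: the cover is pushed fully to its end stop, the red valve is fully shut, and the blue handle and everything in my last close-up (mug, cup, brush) looked undisturbed; I did not check the other items individually.

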